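# Clip the retaining bar over the file caddy

## Robot

A 6-joint arm with a two-finger parallel gripper is mounted at the origin on the work surface. World frame = base frame: x ahead of the robot, y to its left, z up, the work surface at z = 0. Lengths are in m, angles in rad, forces in N, time in s.
With the tool pointing down it reaches from about 0.25 to 0.725 m from the base axis. Payload 9.7 kg.
Tool frame: the origin (TCP) lies on the centre line of the jaws, within the pads' length; the fingertips stand 14 mm ahead of it and the grasp point (between the pads) lies 5 mm behind it; z points along the fingers, y is the direction in which the jaws open and shut (so a half turn about z gives the same grasp; the last joint's range is limited). The gripper opens to 85 mm and grips with 20 to 120 N. Pads are 22 mm wide; open, the fingers measure 114 mm over their backs; the gripper's body (76 mm by 85 mm) begins 54 mm behind the grasp point. The pads swing forward as they close: fully open they stand 13 mm farther back than shut.
Start: joints at [-1.296, 0.087, 0.176, 1.66, 0, 1.571], TCP at [0.149, -0.529, 0.245] pointing down, gripper open.
Joint ranges: [-3.13, 3.13], [-0.85, 1.81], [-1.15, 1.24], [-2.2, 2.28], [-1.44, 1.52], [-3.14, 3.14]. Speed limits (rad/s): [2.22, 2.22, 2.57, 3.14, 3.14, 3.14].

## Interface

Orientations are given as a unit quaternion [w, x, y, z].
In Python, from bench import sensors, cams, robot, models gives the robot as it stands.
- The arm moves only by the shell command python3 -m crank 'ROWS' [FORCE]. ROWS is JSON, a list of rows, each an object with "fingers": the closure, from 0 (fully open) to 1 (shut); "xyz": the shift along the tool's x, y, z in mm, a list of three; "dr": the turn, a rotation vector about the tool's x, y, z in rad, a list of three. In form: [{"fingers": fingers, "xyz": [dx, dy, dz], "dr": [ax, ay, az]}, ...]. A call has 1 to 12 rows; each row shifts and turns the commanded pose from where the row before left it, along the tool's axes as they then stand; what a row does not reach is not made up. A row lasts 1/12 s, in which the tool goes at most 41.7 mm and 7.16 degrees, less where a joint would pass 70% of its speed; a pose out of reach is approached as far as the arm can. A call is refused whole if a number of a shift passes 41.7 or a number of a turn 0.125, either way. A call with a gripper value outside its range is refused whole. The fingers move at their own pace and stop on an object; FORCE is the grip in N (left out, the last holds). Time passes only in rows, so rows that do not move let the fingers close. It gives the time, the measured TCP pose, the force and the opening at its end, in the units of the state.
- sensors.read_state(): the state, without advancing time (a new reading comes with each control period).
- cams.capture(name): name is "scene" or "side" or "wrist"; returns a dict with "frame" (480x640x3 uint8, red, green, blue), "depth" (480x640 float32, m along the optical axis (not along the pixel's ray), 0 where there is no reading), "mtx" (3x3 intrinsics, pixels), "R" (3x3) and "t" (3): a world point X has camera coordinates R X + t. Camera axes: x right, y down, z forward; pixel columns grow to the right and rows downward; lengths in m; the calibration is good to about 2 mm. The wrist camera is an equidistant fisheye: a pixel r from the principal point sees the ray r / f radians off the axis. A picture is of the moment at which its call begins.
- robot.hand_in(): hands the job in, once; it reports no verdict.
Trained networks look in the newest picture that a camera, given by its name, has taken for a name from the list of things; names that differ only in an ending like _2 or _b are one class to them, and where a whole thing is asked for, a point or a joint stands for the part that bears it (a point fixed in the world has none). Each returns a list of dicts, best first, with "confidence" (0 to 1); they miss things now and then, are a little off and sometimes report something else, mostly with a low value. They report only what shows in the picture. A call takes as long as a camera call. They do not tell look-alikes from the thing itself.
- models.look_for(thing, camera): "box" ([left, top, width, height] as shares, 0 to 1, of the picture: columns of its width, rows of its height, round what is visible of it).
The state is a dict: "time": time; "q": joint angles; "joint_velocities": joint speeds; "tau": joint torques, N m; "position": TCP position; "ee_rot": TCP orientation; "ft_force": force on the tool from outside, world axes, zero at the start; "ft_torque": the same for the moment, N m; "opening": opening from 0.0 (shut) to 1.0 (fully open).
Only numpy, scipy, OpenCV 4.12 (cv2) and the standard library are available. Lean on these libraries where they do the work, as an engineer would, in place of code of your own. Each camera call takes 0.05 s, during which the arm holds its last target. There are 200 camera calls.

## Task

Put the retaining bar back across the file caddy: lay its plain tail in the grey fork and push its brass D-ring gently down into the snap hook until the red sprung gate snaps shut over it. Then, keeping the bar level, raise it until the ring pulls upward against the shut gate with about 10 N, and hold that pull for about half a second to prove the hook holds; lower the bar back to rest in hook and fork and let go. Never load the caddy or hook with more than about 25 N, and leave the other things on the bench alone.

Things in the scene. Friction and masses are not known exactly. Their poses are not given: they have to be found in the camera images.
- caddy: Wooden file tray fixed to the bench, 126 x 168 x 42 mm, holding five files. Origin: centre of its underside, on the bench; y axis from the fork end (-y) to the snap-hook end (+y), z up. The retaining bar belongs across it along this y axis, level, its middle over the origin, its underside 55 mm above the bench.
- fork_seat (a point): Where the tail's axis lies when home in the grey fork: 61 mm above the bench, at caddy x = 0, y = -104 mm. Two upright prongs stand 26 mm apart in x, flared outward at the top, tops 102 mm above the bench, 12 mm thick in y, open upward; the floor between them is 55 mm above the bench. Axes are the caddy's.
- hook_seat (a point): Where the middle of the D-ring's end bar nominally lies when home: 61 mm above the bench, caddy x = 0, y = 105 mm, resting on the hook's floor (57 mm up, flat for 10 mm either side in y). The hook's stem is adjustable and locked: hook and gate really stand up to 6 mm higher or lower than ALL heights given; readings do not show this, only contact does.
- mouth (a point): Middle of the snap hook's mouth at the height of the gate's hinge, nominally 93 mm above the bench (caddy x = 0, y = 105 mm). The hook is a J of 10 mm steel bar in the caddy's y-z plane, open upward: nose from 20 to 10 mm on the -y side, top 91 mm up; spine from 12 to 22 mm on the +y side, leaning outward above, top 116 mm up.
- gate (a joint): Red sprung gate (rad): 0 shut, 1.35 fully open; swings down and inward only. Hinged on the spine 14 mm to +y of the mouth point, it spans to the nose. The ring opens it with 5 to 12 N and slips past 20 to 28 mm below the hinge; the gate then springs shut above it. The floor stops the ring's centre 32 mm below the hinge. Shut, the gate stops the ring rising about 18 mm (15 to 22) above home.
- grip (a point): Centre of the blue grip block on the loose retaining bar, 27 mm above the bar's underside. Block: 22 mm across (x), 36 mm along (y), 12 to 42 mm above the underside. Bar: aluminium, 14 wide, 12 thick, 0.15 to 0.3 kg, flat on the bench at first; its y axis runs from tail to D-ring, z up. Bar's middle: 50 mm to -y. Ring's end bar: 55 mm to +y. Fork point of the tail: 154 mm to -y, its end: 179 mm.
- ring (a point): Middle of the end bar of the brass D-ring at the bar's end: 8 mm round bar lying along the bar's x axis, 6 mm above the bar's underside. The flat ring's opening is 34 mm wide (x) and 29 mm long (y), between this end bar and the aluminium bar; the hook's nose comes up through it when this end bar goes down into the mouth.
- tail (a point): Point on the axis of the bar's flat tail (18 mm wide, 12 mm thick, 48 mm long) that belongs in the fork, 6 mm above the bar's underside, 209 mm from the ring point.
- batten: Loose plain wooden batten, 28 x 240 x 20 mm, lying; a bystander. Origin under its centre, long along its y.
- screwdriver: Loose screwdriver 160 mm long with red handle; a bystander. Origin under its middle.
- offcut: Loose wood offcut 70 x 45 x 35 mm; a bystander. Origin under its centre.
- glue: Loose glue jar, 56 mm wide, 70 mm tall, orange cap; a bystander. Origin under its centre.
- square: Loose try square, wooden stock 110 mm, steel blade 160 mm; a bystander. Origin under its stock.
- clamp: Loose steel F-clamp 240 mm long with red handle; a bystander. Origin under its middle.
There are look-alikes about, which are no part of the job. Of the things like the part that bears grip, leave any that is green; of the rest the larger one is meant.

How it is judged:
By the outcome, as a careful person would: the job done as asked, in the order asked, and still so for the second after the job is handed in, with the robot touching nothing.
It also fails if it takes over 72 s, if anything falls off the work surface, if the arm or the gripper's body presses on something with over 40 N, if the wrist force passes 120 N, or if a joint passes its speed limit or range.

## Working session

There is one attempt and no reset: what is moved stays moved. The work goes in short steps, Python scripts to look and compute and a shell command to move; the robot and the scene stay as the last step left them, time stands still between calls to the robot, and variables do not carry over. Pictures are saved under pics/ and viewed, about 8 in all and at most 12, crops included, and the job is handed in when it is done.

```bash
mkdir -p pics; cat > h.py <<'E'
import numpy as np, cv2
from bench import sensors, cams, robot, models
def grab(n,tag):
    c=cams.capture(n); np.savez(f'{tag}.npz',**c); cv2.imwrite(f'pics/{tag}.png',c['frame'][:,:,::-1]); return c
def world(c):
    h,w=c['depth'].shape; u,v=np.meshgrid(np.arange(w),np.arange(h)); K=c['mtx'];d=c['depth']
    P=np.stack([(u-K[0,2])/K[0,0]*d,(v-K[1,2])/K[1,1]*d,d],-1)
    return (P-c['t'])@c['R']
E
python3 - <<'E'
from h import *
for n in('scene','side'):
    c=grab(n,n+'1'); print(n,-c['R'].T@c['t'])
    for t in('caddy','grip','ring','tail','gate'):
        for r in models.look_for(t,n)[:4]:
            b=r['box'];print(t,round(r['confidence'],2),[round(b[0]*640),round(b[1]*480),round(b[2]*640),round(b[3]*480)])
s=sensors.read_state();print(s)
E
```

```text
scene [ 1.11488843 -0.34846595  0.98709205]
caddy 0.77 [369, 185, 94, 87]
grip 0.87 [185, 268, 46, 94]
grip 0.73 [332, 148, 63, 63]
grip 0.7 [173, 196, 33, 57]
ring 0.83 [186, 268, 44, 94]
ring 0.82 [174, 196, 31, 56]
ring 0.56 [332, 147, 64, 60]
ring 0.48 [153, 369, 32, 31]
tail 0.85 [330, 148, 66, 60]
tail 0.58 [186, 270, 45, 94]
tail 0.57 [174, 194, 31, 59]
gate 0.54 [447, 195, 8, 6]
side [-0.38052272  0.9040328   1.20023281]
caddy 0.89 [218, 248, 88, 87]
grip 0.83 [293, 319, 75, 56]
grip 0.56 [365, 200, 57, 44]
grip 0.4 [222, 247, 80, 86]
ring 0.66 [290, 319, 79, 51]
ring 0.61 [365, 200, 56, 40]
tail 0.86 [372, 202, 50, 39]
tail 0.71 [294, 322, 76, 48]
{'time': 0.6, 'q': array([-1.29598074e+00,  8.68645089e-02,  1.75932094e-01,  1.65981429e+00,
       -1.70872957e-05,  1.57078927e+00]), 'joint_velocities': array([-0.00174559, -0.00013738,  0.00030062, -0.00070659, -0.00112539,
        0.00065051]), 'tau': array([-5.02571384e-04, -5.19819725e+01,  4.64694321e+01,  1.11196030e-03,
       -1.99559895e-05,  2.07300928e-06]), 'position': array([ 0.14924845, -0.52936164,  0.24532017]), 'ee_rot': array([ 2.57451315e-05,  9.90573910e-01,  1.36979299e-01, -5.06501618e-06]), 'ft_force': array([ 0.23744857, -0.20393376, -0.02273989]), 'ft_torque': array([-0.03028513, -0.01617414,  0.02050165]), 'opening': 1.0024832185312984}
```

View pics/scene1.png

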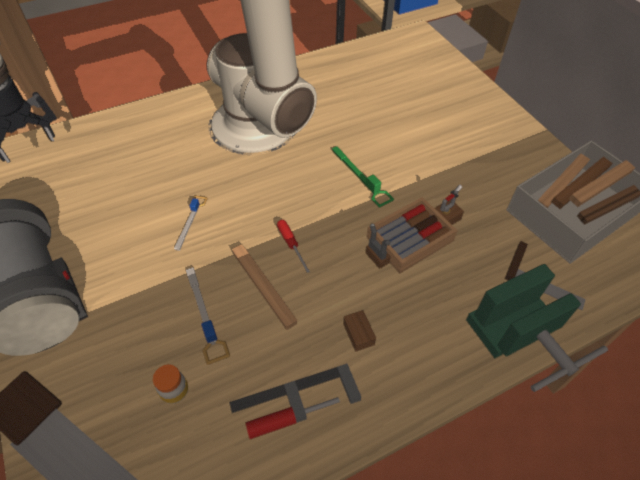

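View pics/side1.png

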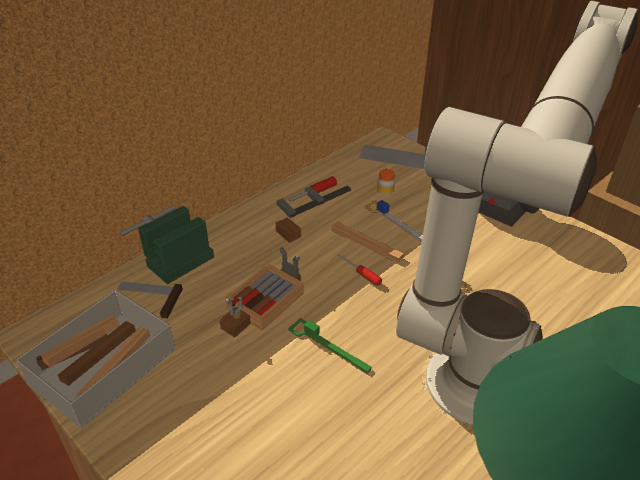

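Candidates for the bar in the scene view are the green one (360,175), a small blue-grip one (190,220) and a larger blue-grip one (207,315). I exclude the green, and the larger blue one is meant. The caddy is at (410,235), with the fork at (378,245) and the hook at (450,203).

```bash
python3 - <<'E'
from h import *
c=dict(np.load('scene1.npz')); W=world(c); f=c['frame']
hsv=cv2.cvtColor(f,cv2.COLOR_RGB2HSV)
blue=(hsv[...,0]>100)&(hsv[...,0]<125)&(hsv[...,1]>130)
n,l,st,ce=cv2.connectedComponentsWithStats(blue.astype(np.uint8))
for i in range(1,n):
    if st[i,4]>20:
        P=W[l==i]; print(st[i],P.min(0).round(3),P.max(0).round(3),np.median(P,0).round(3))
# bar: raised pixels in its box
def fit(b,lo,hi):
    x,y,w,h=b; P=W[y:y+h,x:x+w].reshape(-1,3); P=P[(P[:,2]>lo)&(P[:,2]<hi)]
    m=P[:,:2].mean(0); r=cv2.minAreaRect((P[:,:2]*1000).astype(np.float32)); print('rect',b,len(P),r,np.median(P[:,2])); return P
fit((184,264,50,100),.007,.06); fit((172,192,36,60),.007,.06)
# caddy region
P=W[170:285,350:475].reshape(-1,3)
for z0,z1 in((.03,.055),(.036,.046),(.06,.12),(.085,.12)):
    Q=P[(P[:,2]>z0)&(P[:,2]<z1)]; print(z0,z1,len(Q),cv2.minAreaRect((Q[:,:2]*1000).astype(np.float32)))
hi=W[...,2]
for (x,y,w,h) in((360,215,40,55),(435,175,35,50)):
    Q=W[y:y+h,x:x+w].reshape(-1,3);Q=Q[Q[:,2]>.06];print('high',len(Q),np.median(Q,0).round(4),Q.min(0).round(3),Q.max(0).round(3))
a=cv2.resize(f[260:370,150:270],None,fx=5,fy=5,interpolation=2)[:550,:400]; 
b=cv2.resize(f[175:275,360:470],None,fx=3.6,fy=5.5,interpolation=2)
cv2.imwrite('pics/crop1.png',np.hstack([cv2.resize(f[260:370,170:240],(350,550)),cv2.resize(f[175:285,360:470],(450,550),interpolation=2)])[:,:,::-1])
E
```

```text
[395   0  43  13 364] [-0.644  0.886 -0.205] [-0.597  1.096 -0.137] [-0.611  0.952 -0.179]
[190 199   8  12  69] [ 0.227 -0.348  0.014] [ 1.115 -0.243  0.987] [ 0.244 -0.254  0.029]
[202 321  14  21 177] [ 0.569 -0.348  0.02 ] [ 1.115 -0.325  0.987] [ 0.592 -0.335  0.04 ]
rect (184, 264, 50, 100) 839 ((526.02197265625, -331.158447265625), (49.76374435424805, 238.28428649902344), 86.03345489501953) 0.012224809370843706
rect (172, 192, 36, 60) 249 ((276.0506286621094, -277.1632080078125), (33.07333755493164, 170.32791137695312), 55.26026916503906) 0.010476841532956763
0.03 0.055 2859 ((526.1278686523438, 167.42982482910156), (249.40664672851562, 239.72409057617188), 41.474952697753906)
0.036 0.046 1572 ((523.2564086914062, 160.34117126464844), (255.2779998779297, 225.98587036132812), 36.08810043334961)
0.06 0.12 329 ((563.1444091796875, 187.18728637695312), (62.436649322509766, 245.27401733398438), 1.810077428817749)
0.085 0.12 193 ((563.1444091796875, 187.18728637695312), (62.436649322509766, 245.27401733398438), 1.810077428817749)
high 176 [0.5684 0.0709 0.0903] [ 0.536 -0.348  0.06 ] [1.115 0.081 0.987]
high 173 [0.5406 0.2911 0.0877] [ 0.529 -0.348  0.06 ] [1.115 0.309 0.987]
```

View pics/crop1.png

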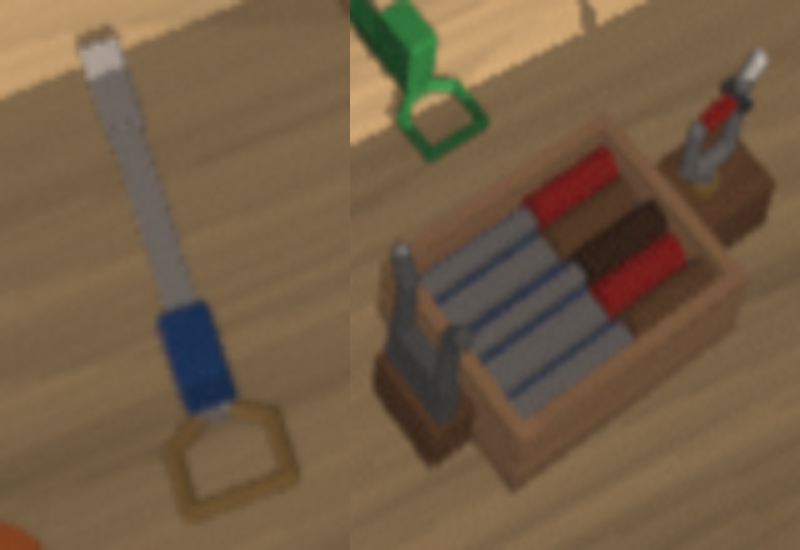

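The crop confirms the choice: the larger bar, with a blue block and a brass D-ring at its lower right. The caddy's fork is at lower left and the hook, with its red gate, at upper right.

```bash
cat >> h.py <<'E'
def cloud(c):
    W=world(c); return W[(c['depth']>0)]
def caddyfit(P,p0):
    # P: points in z bands; fit footprint rect edges via rim/box silhouettes
    return None
E
python3 - <<'E'
from h import *
g=np.array([.586,-.335])
S=[cloud(dict(np.load(t+'1.npz'))) for t in('scene','side')]
for P,n in zip(S,'ab'):
    Q=P[(abs(P[:,0]-.555)<.2)&(abs(P[:,1]-.18)<.2)]
    R=Q[(Q[:,2]>.037)&(Q[:,2]<.047)&(abs(Q[:,0]-.555)<.1)&(abs(Q[:,1]-.18)<.12)]
    # rim points: RANSAC-free: use largest cluster image
    im=np.zeros((240,200),np.uint8)
    for p in R: im[int((p[1]-.06)*1000),int((p[0]-.455)*1000)]=255
    im2=cv2.morphologyEx(im,cv2.MORPH_CLOSE,np.ones((7,7)))
    k,l,st,ce=cv2.connectedComponentsWithStats(im2); i=1+st[1:,4].argmax()
    ys,xs=np.where((l==i)&(im>0)); r=cv2.minAreaRect(np.stack([xs+455,ys+60],1).astype(np.float32)); print(n,len(R),st[i],r)
    H=Q[(Q[:,2]>.065)&(Q[:,2]<.125)]
    for lab,s in(('fork',H[:,1]<.13),('hook',H[:,1]>.23)):
        h=H[s]; print(lab,len(h),h.mean(0).round(4),h.min(0).round(3),h.max(0).round(3))
        t=h[h[:,2]>.09]; print('  top',len(t),t.mean(0).round(4)); 
        if lab=='fork' and len(t)>4:
            _,lb,cc=cv2.kmeans(t.astype(np.float32),2,None,(3,50,1e-5),5,0); print('  prongs',cc.round(4).tolist(),np.bincount(lb.ravel()))
    N=P[(np.hypot(P[:,0]-g[0],P[:,1]-g[1])<.12)&(P[:,2]>.008)]
    d=np.array([np.cos(-.0693),np.sin(-.0693)]); e=np.array([-d[1],d[0]])
    off=(N[:,:2]-g)@e; N2=N[abs(off)>.028]; print('near',len(N2), N2.min(0) if len(N2) else '',N2.max(0) if len(N2) else '')
E
```

```text
a 1316 [  24   34  147  174 7971] ((552.2977294921875, 176.52987670898438), (128.6179656982422, 170.75576782226562), 7.236921787261963)
fork 146 [0.567  0.0715 0.0873] [0.536 0.064 0.066] [0.598 0.081 0.104]
  top 76 [0.5669 0.0721 0.0964]
  prongs [[0.5439000129699707, 0.06939999759197235, 0.09619999676942825], [0.5925999879837036, 0.07519999891519547, 0.09669999778270721]] [40 36]
hook 156 [0.5398 0.2864 0.0886] [0.529 0.26  0.065] [0.549 0.309 0.113]
  top 60 [0.538  0.2979 0.0998]
near 222 [ 0.63622038 -0.44338485  0.01136233] [ 0.67552467 -0.40960851  0.07383856]
b 1046 [  21   29  149  186 8426] ((551.4176025390625, 180.99925231933594), (132.1074981689453, 172.77481079101562), 7.633330821990967)
fork 109 [0.5647 0.0816 0.0862] [0.531 0.067 0.065] [0.601 0.09  0.105]
  top 51 [0.5657 0.081  0.0961]
  prongs [[0.5874999761581421, 0.08380000293254852, 0.09570000320672989], [0.5392000079154968, 0.07760000228881836, 0.0966000035405159]] [28 23]
hook 115 [0.5351 0.2932 0.087 ] [0.525 0.269 0.065] [0.546 0.314 0.113]
  top 38 [0.5333 0.3044 0.0996]
near 304 [ 0.48448677 -0.4439097   0.00832497] [ 0.67831585 -0.24054098  0.07688086]
```

```bash
python3 -m crank '[{"fingers":0.2,"xyz":[0,0,0],"dr":[0,0,0.115]},{"fingers":0.2,"xyz":[0,0,0],"dr":[0,0,0.115]},{"fingers":0.2,"xyz":[0,0,0],"dr":[0,0,0.115]},{"fingers":0.2,"xyz":[35,-18,0],"dr":[0,0,0]},{"fingers":0.2,"xyz":[35,-18,0],"dr":[0,0,0]},{"fingers":0.2,"xyz":[35,-18,0],"dr":[0,0,0]},{"fingers":0.2,"xyz":[35,-18,0],"dr":[0,0,0]},{"fingers":0.2,"xyz":[35,-18,10],"dr":[0,0,0]},{"fingers":0.2,"xyz":[35,-18,10],"dr":[0,0,0]},{"fingers":0.2,"xyz":[35,-18,10],"dr":[0,0,0]},{"fingers":0.2,"xyz":[35,-18,10],"dr":[0,0,0]},{"fingers":0.2,"xyz":[0,0,0],"dr":[0,0,0]}]'
```

```text
time: 1.6
position: [0.4432, -0.402, 0.2023]
ee_rot: [-0.001, 0.999, -0.033, -0.001]
ft_force: [0.4, -0.5, 0.9]
opening: 0.798
```

```bash
python3 -m crank '[{"fingers":0.2,"xyz":[35,-19,15],"dr":[0,0,0]},{"fingers":0.2,"xyz":[35,-19,15],"dr":[0,0,0]},{"fingers":0.2,"xyz":[35,-19,15],"dr":[0,0,0]},{"fingers":0.2,"xyz":[33,-19,15],"dr":[0,0,0]},{"fingers":0.2,"xyz":[0,0,0],"dr":[0,0,0]},{"fingers":0.2,"xyz":[0,0,0],"dr":[0,0,0]}]' && python3 - <<'E'
from h import *
c=grab('wrist','w1'); s=sensors.read_state(); print(s['position'],s['ee_rot'],s['ft_force'])
for t in('grip',):
    for r in models.look_for(t,'wrist')[:3]: print(t,r)
f=c['frame'];d=c['depth'];K=c['mtx'];h=cv2.cvtColor(f,cv2.COLOR_RGB2HSV)
print(K, -c['R'].T@c['t'])
v,u=np.mgrid[0:480,0:640]; dx=(u-K[0,2])/K[0,0];dy=(v-K[1,2])/K[1,1];r=np.hypot(dx,dy)+1e-9
ray=np.stack([np.tan(r)*dx/r,np.tan(r)*dy/r,np.ones_like(r)],-1)
W=(ray*d[...,None]-c['t'])@c['R']
m=(h[...,0]>100)&(h[...,0]<125)&(h[...,1]>130)&(d>0)&(abs(W[...,2]-.042)<.005)
P=W[m]; print(len(P),P.mean(0),cv2.minAreaRect((P[:,:2]*1000).astype(np.float32)))
m=(d>0)&(W[...,2]>.007)&(W[...,2]<.045)&(abs(W[...,1]+.335)<.05)&(W[...,0]>.38)&(W[...,0]<.66);P=W[m];print(cv2.minAreaRect((P[:,:2]*1000).astype(np.float32)))
E
```

```text
time: 2.1
position: [0.5802, -0.3388, 0.1441]
ee_rot: [-0.001, 0.999, -0.034, -0.001]
ft_force: [-0.4, 0.0, 0.6]
opening: 0.799
[ 0.57945764 -0.33981503  0.14552144] [-2.38547927e-04  9.99406162e-01 -3.44500811e-02 -6.76735103e-04] [-0.23104805  0.0026612   0.71844149]
grip {'box': [0.0, 0.8862, 0.0453, 0.0915], 'confidence': 0.71}
grip {'box': [0.4211, 0.3087, 0.1059, 0.5458], 'confidence': 0.6}
[[371.64829954   0.         311.90108505]
 [  0.         371.64829954 243.36393311]
 [  0.           0.           1.        ]] [ 0.66266439 -0.3435806   0.27173965]
1553 [ 0.58809961 -0.33209594  0.04098131] ((587.5259399414062, -331.8103332519531), (20.286951065063477, 34.875030517578125), 86.37922668457031)
((527.5305786132812, -329.0007629394531), (49.66001892089844, 236.37767028808594), 86.90916442871094)
```

View pics/w1.png

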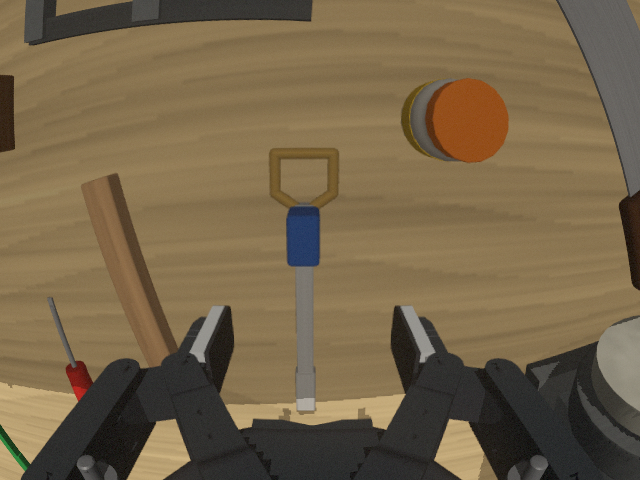

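The wrist view shows the larger blue-grip bar, with its block at (303,237) and its ring at (304,175), lying along the tool axis. Nothing else stands between the jaws.

```bash
python3 -m crank '[{"fingers":0.2,"xyz":[4,-4,20],"dr":[0,0,-0.01]},{"fingers":0.2,"xyz":[4,-3.4,25],"dr":[0,0,0]},{"fingers":0.2,"xyz":[0,0,25],"dr":[0,0,0]},{"fingers":0.2,"xyz":[0,0,25],"dr":[0,0,0]},{"fingers":0.2,"xyz":[0,0,15],"dr":[0,0,0]},{"fingers":0.2,"xyz":[0,0,12],"dr":[0,0,0]},{"fingers":0.2,"xyz":[0,0,0],"dr":[0,0,0]},{"fingers":0.2,"xyz":[0,0,0],"dr":[0,0,0]}]' && python3 -m crank '[{"fingers":0.8,"xyz":[0,0,0],"dr":[0,0,0]},{"fingers":0.9,"xyz":[0,0,0],"dr":[0,0,0]},{"fingers":1,"xyz":[0,0,0],"dr":[0,0,0]},{"fingers":1,"xyz":[0,0,0],"dr":[0,0,0]},{"fingers":1,"xyz":[0,0,0],"dr":[0,0,0]},{"fingers":1,"xyz":[0,0,0],"dr":[0,0,0]},{"fingers":1,"xyz":[0,0,0],"dr":[0,0,0]},{"fingers":1,"xyz":[0,0,0],"dr":[0,0,0]}]' 100; python3 -c "
from h import *
s=sensors.read_state(); print(s)"
```

```text
time: 2.87
position: [0.5874, -0.3341, 0.0251]
ee_rot: [0.0, 1.0, -0.031, 0.0]
ft_force: [0.4, 0.2, 0.3]
opening: 0.795
time: 3.53
position: [0.5884, -0.3336, 0.0255]
ee_rot: [0.0, 1.0, -0.03, 0.001]
ft_force: [0.6, 0.7, 6.4]
opening: 0.243
{'time': 3.5333, 'q': array([-5.15801534e-01,  4.06997775e-01,  1.34296969e-01,  1.29625678e+00,
       -2.87247169e-05,  2.68591435e+00]), 'joint_velocities': array([-8.27077700e-04,  1.07460967e-04, -5.55138403e-05,  1.10218632e-03,
        4.82313937e-06, -9.60861001e-04]), 'tau': array([-2.81198794e-02, -6.74749732e+01,  4.35554802e+01, -3.32268169e-01,
        8.28937307e-03, -3.58826236e-02]), 'position': array([ 0.58840682, -0.33363581,  0.02551998]), 'ee_rot': array([ 4.41919800e-04,  9.99547761e-01, -3.00570899e-02,  8.06319246e-04]), 'ft_force': array([0.58315268, 0.66089123, 6.35976213]), 'ft_torque': array([ 0.0645986 ,  0.14779086, -0.03848198]), 'opening': 0.24338147754343156}
```

```bash
python3 -m crank '[{"fingers":1,"xyz":[0,0,-10],"dr":[0,0,0]},{"fingers":1,"xyz":[0,0,-30],"dr":[0,0,0]},{"fingers":1,"xyz":[0,0,-40],"dr":[0,0,0]},{"fingers":1,"xyz":[0,0,-40],"dr":[0,0,0]},{"fingers":1,"xyz":[0,0,-30],"dr":[0,0,-0.06]},{"fingers":1,"xyz":[0,0,0],"dr":[0,0,-0.11]},{"fingers":1,"xyz":[0,0,0],"dr":[0,0,-0.12]},{"fingers":1,"xyz":[0,0,0],"dr":[0,0,-0.12]},{"fingers":1,"xyz":[0,0,0],"dr":[0,0,-0.12]},{"fingers":1,"xyz":[0,0,0],"dr":[0,0,-0.12]},{"fingers":1,"xyz":[0,0,0],"dr":[0,0,-0.12]},{"fingers":1,"xyz":[0,0,0],"dr":[0,0,-0.12]}]' 110 && python3 -m crank '[{"fingers":1,"xyz":[0,0,0],"dr":[0,0,-0.12]},{"fingers":1,"xyz":[0,0,0],"dr":[0,0,-0.12]},{"fingers":1,"xyz":[0,0,0],"dr":[0,0,-0.12]},{"fingers":1,"xyz":[0,0,0],"dr":[0,0,-0.12]},{"fingers":1,"xyz":[0,0,0],"dr":[0,0,-0.12]},{"fingers":1,"xyz":[0,0,0],"dr":[0,0,-0.12]},{"fingers":1,"xyz":[0,0,0],"dr":[0,0,-0.12]},{"fingers":1,"xyz":[0,0,0],"dr":[0,0,-0.05]},{"fingers":1,"xyz":[0,0,0],"dr":[0,0,0]},{"fingers":1,"xyz":[0,0,0],"dr":[0,0,0]}]'; cat >> h.py <<'E'
def wworld(c):
    d=c['depth'];K=c['mtx'];v,u=np.mgrid[0:480,0:640]; dx=(u-K[0,2])/K[0,0];dy=(v-K[1,2])/K[1,1];r=np.hypot(dx,dy)+1e-9
    ray=np.stack([np.tan(r)*dx/r,np.tan(r)*dy/r,np.ones_like(r)],-1)
    return (ray*d[...,None]-c['t'])@c['R']
def tool(P,s):
    from scipy.spatial.transform import Rotation as Ro
    q=s['ee_rot']; return Ro.from_quat([q[1],q[2],q[3],q[0]]).inv().apply(P-s['position'])
E
python3 - <<'E'
from h import *
c=grab('wrist','w2'); s=sensors.read_state(); print(s['position'],s['ee_rot'],s['ft_force'],s['ft_torque'],s['opening'])
W=wworld(c); T=tool(W.reshape(-1,3),s).reshape(480,640,3); d=c['depth']
h=cv2.cvtColor(c['frame'],cv2.COLOR_RGB2HSV)
m=(d>0)&(abs(T[...,0])<.2)&(abs(T[...,1])<.03)&(T[...,2]>-.03)&(T[...,2]<.04)
for lo,hi in((-.2,-.15),(-.15,-.1),(-.1,-.05),(.0,.02),(.02,.04),(.04,.05),(.05,.06)):
    k=m&(T[...,0]>=lo)&(T[...,0]<hi); Q=T[k]; print(lo,hi,len(Q),np.median(Q,0).round(4) if len(Q) else '', Q[:,1].min().round(4) if len(Q) else '',Q[:,1].max().round(4) if len(Q) else '')
Q=T[m]; print('xmax',np.sort(Q[:,0])[[0,5,-5,-1]])
E
```

```text
time: 4.53
position: [0.5877, -0.3332, 0.1745]
ee_rot: [-0.0, 0.914, 0.406, -0.0]
ft_force: [-0.3, -0.5, -2.2]
opening: 0.24
time: 5.37
position: [0.5877, -0.3333, 0.1744]
ee_rot: [-0.0, 0.653, 0.757, -0.0]
ft_force: [-1.1, 0.4, -1.2]
opening: 0.24
[ 0.58777036 -0.33332838  0.17435405] [-1.16926161e-04  6.53335262e-01  7.57068704e-01 -6.11791138e-06] [ 0.49385401 -0.16198607 -1.8503902 ] [ 0.09444903  0.03446694 -0.00229632] 0.23541183470429378
-0.2 -0.15 0   
-0.15 -0.1 0   
-0.1 -0.05 564 [-0.0579  0.0005  0.0145] -0.0062 0.0074
0.0 0.02 8698 [ 0.0121  0.0009 -0.013 ] -0.0299 0.03
0.02 0.04 2024 [0.0283 0.0101 0.0171] -0.0243 0.0261
0.04 0.05 976 [0.0453 0.004  0.0171] -0.0242 0.0261
0.05 0.06 2250 [0.054  0.0006 0.017 ] -0.0239 0.0259
xmax [-0.06735329 -0.06683597  0.05744046  0.05753727]
```

```bash
python3 -m crank '[{"fingers":1,"xyz":[0,0,0],"dr":[0,0,0.016]},{"fingers":1,"xyz":[20,1,0],"dr":[0,0,0]},{"fingers":1,"xyz":[38,2,0],"dr":[0,0,0]},{"fingers":1,"xyz":[40,2,0],"dr":[0,0,0]},{"fingers":1,"xyz":[40,2,0],"dr":[0,0,0]},{"fingers":1,"xyz":[40,2,0],"dr":[0,0,0]},{"fingers":1,"xyz":[40,2,0],"dr":[0,0,0]},{"fingers":1,"xyz":[40,2,0],"dr":[0,0,0]},{"fingers":1,"xyz":[40,2,0],"dr":[0,0,0]},{"fingers":1,"xyz":[40,2,0],"dr":[0,0,0]},{"fingers":1,"xyz":[40,2,0],"dr":[0,0,0]},{"fingers":1,"xyz":[40,2,0],"dr":[0,0,0]}]' && python3 -m crank '[{"fingers":1,"xyz":[40,2,0],"dr":[0,0,0]},{"fingers":1,"xyz":[40,2,0],"dr":[0,0,0]},{"fingers":1,"xyz":[38,2,0],"dr":[0,0,0]},{"fingers":1,"xyz":[20,2,0],"dr":[0,0,0]},{"fingers":1,"xyz":[7,2,0],"dr":[0,0,0]},{"fingers":1,"xyz":[0,0,0],"dr":[0,0,0]},{"fingers":1,"xyz":[0,0,0],"dr":[0,0,0]},{"fingers":1,"xyz":[0,0,0],"dr":[0,0,0]},{"fingers":1,"xyz":[0,0,0],"dr":[0,0,0]}]'
python3 - <<'E'
from h import *
s=sensors.read_state(); print(s['position'],s['ee_rot'],s['ft_force'],s['ft_torque'],s['opening'])
c=grab('wrist','w3');grab('side','side3');grab('scene','scene3')
W=wworld(c); P=W[c['depth']>0]
for lo,hi in((.035,.047),(.085,.125)):
    Q=P[(P[:,2]>lo)&(P[:,2]<hi)&(abs(P[:,0]-.54)<.06)&(P[:,1]>.2)&(P[:,1]<.36)]; print(lo,len(Q),Q.mean(0) if len(Q) else '',Q.min(0),Q.max(0))
f=c['frame'];a=cv2.imread('pics/side3.png')[180:360,190:390];b=cv2.imread('pics/scene3.png')[150:330,310:510]
cv2.imwrite('pics/m3.png',np.hstack([cv2.resize(f[:,:,::-1],(400,300)),cv2.resize(a,(0,0),fx=2,fy=2)[:300]]) )
cv2.imwrite('pics/m3.png',np.vstack([np.hstack([cv2.resize(a,(400,300)),cv2.resize(b,(400,300))]),np.hstack([cv2.resize(f[:,:,::-1],(400,300)),np.zeros((300,400,3),np.uint8)])]))
E
```

```text
time: 6.42
position: [0.5527, 0.0856, 0.1746]
ee_rot: [0.0, 0.659, 0.752, 0.0]
ft_force: [0.8, -0.3, -1.8]
opening: 0.241
time: 7.17
position: [0.5442, 0.2274, 0.1744]
ee_rot: [0.0, 0.659, 0.752, -0.0]
ft_force: [-0.3, 0.0, -1.7]
opening: 0.237
[0.54416498 0.22738063 0.17438313] [ 7.42179284e-05  6.59345537e-01  7.51840047e-01 -2.27406500e-05] [-0.31699067  0.04494698 -1.70753566] [ 0.08140919 -0.00711293  0.02154231] 0.23742771140020807
0.035 6191 [0.54267809 0.23095204 0.03862307] [0.48062911 0.20000414 0.03500105] [0.59997271 0.32056846 0.04355773]
0.085 1465 [0.53839333 0.29592309 0.09554395] [0.52861525 0.27277439 0.08500348] [0.54774869 0.31465487 0.11239944]
```

View pics/m3.png

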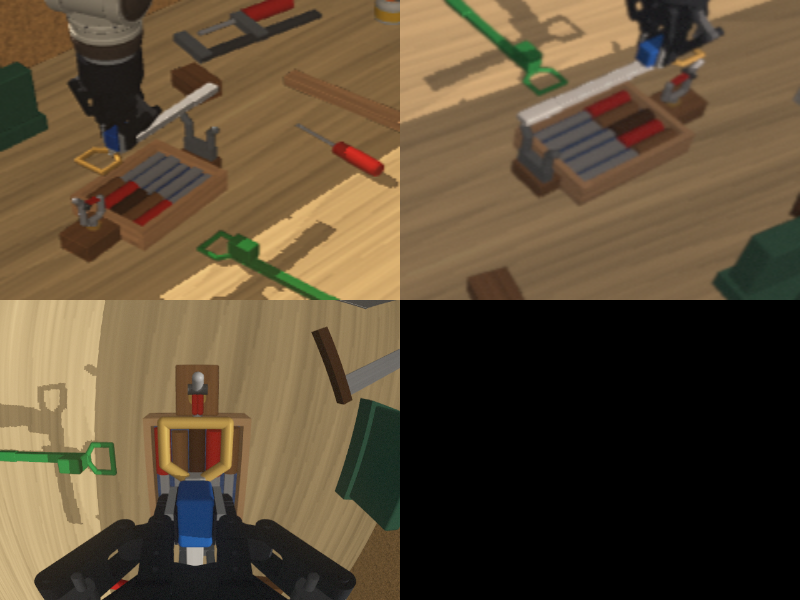

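The top-left and top-right panels show the bar level above the caddy, with the tail over the fork. In the wrist panel the ring (195,447) is in line with the hook (197,395).

```bash
python3 - <<'E'
from h import *
s=sensors.read_state(); c=dict(np.load('w3.npz')); W=wworld(c);T=tool(W.reshape(-1,3),s).reshape(W.shape); ok=c['depth']>0
h=cv2.cvtColor(c['frame'],cv2.COLOR_RGB2HSV)
box=ok&(W[...,0]>.49)&(W[...,0]<.6)&(W[...,1]>.24)&(W[...,1]<.36)
red=box&((h[...,0]<6)|(h[...,0]>174))&(h[...,1]>150)&(W[...,2]>.07)
def st(n,m):
    Q=T[m];w=W[m]; print(n,len(Q),'tx',np.percentile(Q[:,0],[2,50,98]).round(4),'ty',np.percentile(Q[:,1],[2,50,98]).round(4),'z',np.percentile(w[:,2],[2,50,98]).round(4))
st('gate',red)
for a,b in((.05,.085),(.085,.095),(.095,.105),(.105,.12)): st(f'steel{a}',box&~red&(W[...,2]>a)&(W[...,2]<b))
st('block',box&(W[...,2]>.01)&(W[...,2]<.036)&(T[...,0]>.085))
ring=ok&(T[...,2]>.01)&(T[...,2]<.03)&(T[...,0]>.03)&(T[...,0]<.08)&(abs(T[...,1])<.04); st('ring',ring)
rim=ok&(abs(W[...,2]-.042)<.004)&(T[...,0]>.02)&(T[...,0]<.1)&(abs(T[...,1])<.09)
st('rim',rim)
Q=T[rim]; 
for x in(.03,.045): q=Q[abs(Q[:,0]-x)<.004]; print(x,q[:,1].min(),q[:,1].max())
E
```

```text
gate 571 tx [0.0474 0.0569 0.0661] ty [-0.0018  0.0034  0.0081] z [0.0844 0.0876 0.0903]
steel0.05 64 tx [0.0433 0.0457 0.0545] ty [-0.0018  0.0034  0.0087] z [0.0667 0.0837 0.0849]
steel0.085 375 tx [0.0539 0.0694 0.0755] ty [-0.0056  0.0033  0.0118] z [0.0857 0.0922 0.0938]
steel0.095 192 tx [0.0696 0.0732 0.0786] ty [-0.0016  0.0033  0.0081] z [0.0959 0.1005 0.1049]
steel0.105 357 tx [0.076  0.0813 0.0865] ty [-0.001   0.0031  0.0078] z [0.1052 0.1091 0.1116]
block 1086 tx [0.0854 0.0913 0.0971] ty [-0.0202  0.0033  0.0275] z [0.0314 0.0331 0.0346]
ring 4053 tx [0.031  0.0505 0.0567] ty [-0.0232  0.001   0.0251] z [0.1544 0.1573 0.1589]
rim 1037 tx [0.0205 0.0301 0.0569] ty [-0.0591  0.0447  0.0657] z [0.0382 0.041  0.0427]
0.03 -0.05999419067419993 0.06663617651632615Traceback (most recent call last):
  File "<stdin>", line 15, in <module>
    return umr_minimum(a, axis, None, out, keepdims, initial, where)
ValueError: zero-size array to reduction operation minimum which has no identity
```

```bash
python3 -m crank '[{"fingers":1,"xyz":[1,1,8],"dr":[0,0,0]},{"fingers":1,"xyz":[1,0.7,12],"dr":[0,0,0]},{"fingers":1,"xyz":[0,0,12],"dr":[0,0,0]},{"fingers":1,"xyz":[0,0,8],"dr":[0,0,0]},{"fingers":1,"xyz":[0,0,6],"dr":[0,0,0]},{"fingers":1,"xyz":[0,0,0],"dr":[0,0,0]},{"fingers":1,"xyz":[0,0,0],"dr":[0,0,0]}]'
python3 - <<'E'
from h import *
s=sensors.read_state(); print(s['position'],s['ft_force'],s['ft_torque'])
c=grab('wrist','w4');grab('side','side4');grab('scene','scene4')
W=wworld(c);T=tool(W.reshape(-1,3),s).reshape(W.shape); ok=c['depth']>0
def st(n,m):
    Q=T[m];w=W[m]; print(n,len(Q),'tx',np.percentile(Q[:,0],[2,50,98]).round(4),'ty',np.percentile(Q[:,1],[2,50,98]).round(4),'z',np.percentile(w[:,2],[2,50,98]).round(4))
b=ok&(abs(T[...,1])<.03)
st('spine',b&(T[...,0]>.066)&(T[...,0]<.1)&(W[...,2]>.097))
st('ring',b&(T[...,2]>.01)&(T[...,2]<.024)&(T[...,0]>.03)&(T[...,0]<.066))
f=c['frame'][:,:,::-1];a=cv2.imread('pics/side4.png')[230:350,200:320];g=cv2.imread('pics/scene4.png')[165:285,350:480]
cv2.imwrite('pics/m4.png',np.hstack([cv2.resize(a,(400,400),interpolation=2),cv2.resize(f[60:300,200:440],(400,400),interpolation=2)]))
E
```

```text
time: 7.9
position: [0.5451, 0.2309, 0.1278]
ee_rot: [-0.0, 0.659, 0.753, -0.0]
ft_force: [-0.3, -0.2, -1.4]
opening: 0.237
[0.54510117 0.23090114 0.12780031] [-0.30140392 -0.18762061 -1.35741952] [ 0.06339035 -0.00493747 -0.01087037]
spine 880 tx [0.0673 0.0762 0.0834] ty [-0.0027  0.0021  0.0066] z [0.0975 0.1077 0.1115]
ring 4087 tx [0.031  0.0509 0.0571] ty [-0.0232  0.001   0.0251] z [0.1078 0.1107 0.1124]
```

View pics/m4.png

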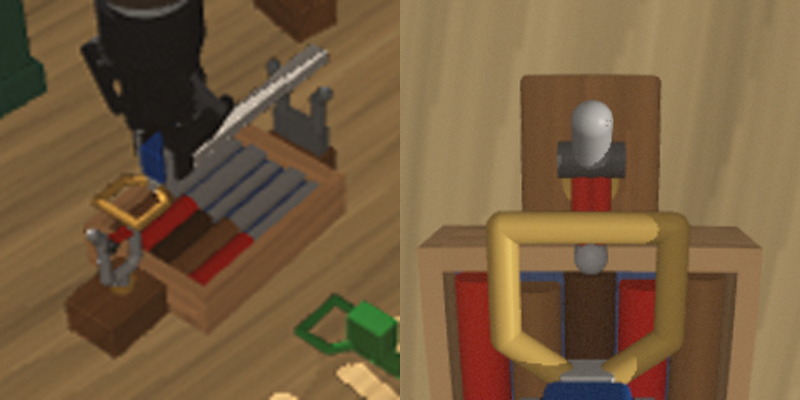

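```bash
python3 - <<'E'
from h import *
s=sensors.read_state(); c=dict(np.load('w4.npz')); W=wworld(c);T=tool(W.reshape(-1,3),s).reshape(W.shape)
print('opt axis in tool', tool((s['position']+c['R'][2])[None],s), 'cam', tool((-c['R'].T@c['t'])[None],s))
for v in range(118,226,4): print(v,T[v,314].round(4),W[v,314,2].round(4),c['frame'][v,314])
E
```

```text
opt axis in tool [[-0.31676291 -0.00110725  0.9485041 ]] cam [[ 0.0822738   0.00054056 -0.12664766]]
118 [0.0856 0.0015 0.0966] 0.0324 [117  83  51]
122 [0.0829 0.0012 0.0194] 0.1096 [131 128 122]
126 [0.0813 0.0012 0.0194] 0.1096 [151 147 141]
130 [0.0798 0.0012 0.0185] 0.1105 [165 162 157]
134 [0.0782 0.0012 0.0185] 0.1105 [162 157 151]
138 [0.0767 0.0012 0.0181] 0.1108 [151 147 139]
142 [0.075  0.0012 0.0203] 0.1086 [125 122 116]
146 [0.0733 0.0012 0.0212] 0.1077 [123 116 113]
150 [0.0715 0.0012 0.0249] 0.1041 [122 118 113]
154 [0.0696 0.0012 0.0279] 0.1011 [125 121 115]
158 [0.0677 0.0013 0.0304] 0.0985 [122 118 111]
162 [0.0653 0.0013 0.0369] 0.0921 [60 53 52]
166 [0.0632 0.0013 0.0398] 0.0892 [63 41 32]
170 [0.0612 0.0013 0.0413] 0.0877 [119  37  26]
174 [0.0594 0.0013 0.0412] 0.0878 [120  38  30]
178 [0.0575 0.0013 0.0411] 0.0878 [119  32  22]
182 [0.0555 0.0013 0.0421] 0.0869 [122  38  30]
186 [0.0538 0.0013 0.0412] 0.0877 [113  44  31]
190 [0.056  0.0012 0.0187] 0.1102 [160 127  62]
194 [0.0546 0.0012 0.0178] 0.1111 [183 148  76]
198 [0.0528 0.0012 0.0184] 0.1106 [185 149  78]
202 [0.0512 0.0012 0.0182] 0.1107 [178 142  70]
206 [0.0433 0.0013 0.0462] 0.0828 [110  93  76]
210 [0.0418 0.0013 0.0443] 0.0846 [118 115 108]
214 [0.0402 0.0013 0.0429] 0.0861 [121 117 113]
218 [0.0384 0.0013 0.0423] 0.0866 [119 114 111]
222 [0.0361 0.0013 0.0436] 0.0853 [100  95  92]
```

The pixel profile puts the nose at tool x 0.040 and the hinge at 0.067, so the mouth is at about 0.0535–0.0545. The ring is at 0.0535, and laterally it is within 1 mm. I'll descend.

```bash
python3 -m crank '[{"fingers":1,"xyz":[0.5,0,4],"dr":[0,0,0]},{"fingers":1,"xyz":[0,0,4],"dr":[0,0,0]},{"fingers":1,"xyz":[0,0,2],"dr":[0,0,0]},{"fingers":1,"xyz":[0,0,0],"dr":[0,0,0]}]'
for i in 1; do python3 -m crank '[{"fingers":1,"xyz":[0,0,2],"dr":[0,0,0]},{"fingers":1,"xyz":[0,0,2],"dr":[0,0,0]},{"fingers":1,"xyz":[0,0,0],"dr":[0,0,0]}]'; done; python3 -m crank '[{"fingers":1,"xyz":[0,0,2],"dr":[0,0,0]},{"fingers":1,"xyz":[0,0,2],"dr":[0,0,0]},{"fingers":1,"xyz":[0,0,0],"dr":[0,0,0]}]'
```

```text
time: 8.38
position: [0.545, 0.2313, 0.1174]
ee_rot: [-0.0, 0.659, 0.753, -0.0]
ft_force: [0.7, -0.3, -1.8]
opening: 0.237
time: 8.63
position: [0.5451, 0.2314, 0.1138]
ee_rot: [-0.0, 0.659, 0.753, -0.0]
ft_force: [-0.1, -0.2, -2.7]
opening: 0.238
time: 8.88
position: [0.5454, 0.2315, 0.1105]
ee_rot: [0.0, 0.659, 0.753, 0.0]
ft_force: [-0.2, -1.8, 4.3]
opening: 0.24
```

```bash
python3 -m crank '[{"fingers":1,"xyz":[0,0,1],"dr":[0,0,0]},{"fingers":1,"xyz":[0,0,1],"dr":[0,0,0]},{"fingers":1,"xyz":[0,0,0],"dr":[0,0,0]}]'
python3 -c "
from h import *
s=sensors.read_state(); print(s['position'],s['ft_force'],s['ft_torque'])
c=grab('wrist','w5');h=cv2.cvtColor(c['frame'],cv2.COLOR_RGB2HSV)
W=wworld(c);T=tool(W.reshape(-1,3),s).reshape(W.shape)
for v in range(140,230,4): print(v,T[v,314].round(4),W[v,314,2].round(4),c['frame'][v,314])
"
```

```text
time: 9.13
position: [0.5455, 0.2317, 0.1086]
ee_rot: [0.0, 0.659, 0.753, 0.001]
ft_force: [-1.0, -0.5, 5.0]
opening: 0.237
[0.54546169 0.23169264 0.10862501] [-1.03990586 -0.50822447  4.9770183 ] [0.47377405 0.20913625 0.03099078]
140 [ 0.0768  0.0016 -0.0014] 0.1101 [165 160 153]
144 [ 0.0754  0.0016 -0.0013] 0.11 [154 150 144]
148 [ 0.074   0.0016 -0.0004] 0.1091 [129 124 117]
152 [0.0725 0.0017 0.0019] 0.1068 [132 126 120]
156 [0.0708 0.0017 0.0053] 0.1034 [133 129 124]
160 [0.0692 0.0017 0.0069] 0.1018 [133 127 122]
164 [0.0673 0.0017 0.0103] 0.0984 [131 130 122]
168 [0.0657 0.0017 0.0113] 0.0974 [69 63 59]
172 [0.0635 0.0018 0.0164] 0.0923 [55 49 44]
176 [0.0613 0.0018 0.021 ] 0.0877 [116  37  30]
180 [0.0596 0.0018 0.0216] 0.0871 [115  35  29]
184 [0.0577 0.0018 0.0229] 0.0858 [116  38  30]
188 [0.0568 0.0018 0.0187] 0.09 [123  96  51]
192 [0.0556 0.0018 0.0164] 0.0923 [136 109  60]
196 [0.0538 0.0018 0.017 ] 0.0917 [141 112  59]
200 [0.0526 0.0018 0.0153] 0.0934 [128 100  50]
204 [0.0506 0.0018 0.0171] 0.0916 [110  86  46]
208 [0.0464 0.0018 0.028 ] 0.0807 [115  30  23]
212 [0.0434 0.0019 0.0332] 0.0755 [88 83 78]
216 [0.0431 0.0018 0.0269] 0.0818 [98 94 91]
220 [0.0421 0.0018 0.0239] 0.0847 [113 109 103]
224 [0.0405 0.0018 0.0235] 0.0851 [120 116 112]
228 [0.0391 0.0018 0.0222] 0.0864 [122 119 114]
```

```bash
D='x'; python3 -m crank '[{"fingers":1,"xyz":[0,0,1.5],"dr":[0,0,0]},{"fingers":1,"xyz":[0,0,1.5],"dr":[0,0,0]},{"fingers":1,"xyz":[0,0,0],"dr":[0,0,0]}]' 120
python3 -m crank '[{"fingers":1,"xyz":[0,0,1.5],"dr":[0,0,0]},{"fingers":1,"xyz":[0,0,1.5],"dr":[0,0,0]},{"fingers":1,"xyz":[0,0,0],"dr":[0,0,0]}]'
python3 -m crank '[{"fingers":1,"xyz":[0,0,1.5],"dr":[0,0,0]},{"fingers":1,"xyz":[0,0,1.5],"dr":[0,0,0]},{"fingers":1,"xyz":[0,0,0],"dr":[0,0,0]}]'; python3 -c "
from h import *
s=sensors.read_state(); print(s['position'],s['ft_force'],s['ft_torque'])"
```

```text
time: 9.43
position: [0.5456, 0.2313, 0.1054]
ee_rot: [0.0, 0.659, 0.752, 0.0]
ft_force: [0.5, -2.5, 4.4]
opening: 0.235
time: 9.68
position: [0.5456, 0.2311, 0.1023]
ee_rot: [0.001, 0.659, 0.752, 0.0]
ft_force: [1.2, -3.4, 4.1]
opening: 0.237
time: 9.93
position: [0.5455, 0.231, 0.0991]
ee_rot: [0.0, 0.659, 0.752, -0.0]
ft_force: [1.5, -4.5, 2.6]
opening: 0.237
[0.5454826  0.23098425 0.09909558] [ 1.52646452 -4.50444975  2.55428301] [-0.62907851 -0.27007609 -0.08839047]
```

```bash
python3 -m crank '[{"fingers":1,"xyz":[0,0,1.5],"dr":[0,0,0]},{"fingers":1,"xyz":[0,0,1.5],"dr":[0,0,0]},{"fingers":1,"xyz":[0,0,0],"dr":[0,0,0]}]'
python3 -m crank '[{"fingers":1,"xyz":[0,0,1.5],"dr":[0,0,0]},{"fingers":1,"xyz":[0,0,1.5],"dr":[0,0,0]},{"fingers":1,"xyz":[0,0,0],"dr":[0,0,0]}]'; python3 -c "
from h import *
s=sensors.read_state(); print(s['position'],s['ft_force'],s['ft_torque'])
c=grab('wrist','w6');grab('side','side6')
W=wworld(c);T=tool(W.reshape(-1,3),s).reshape(W.shape)
f=c['frame'][:,:,::-1];a=cv2.imread('pics/side6.png')[230:350,200:320]
cv2.imwrite('pics/m6.png',np.hstack([cv2.resize(a,(400,400),interpolation=2),cv2.resize(f[60:300,200:440],(400,400),interpolation=2)]))
for v in range(140,230,5): print(v,T[v,314].round(4),W[v,314,2].round(4),c['frame'][v,314])
"
```

```text
time: 10.18
position: [0.5452, 0.2311, 0.0958]
ee_rot: [0.0, 0.659, 0.752, -0.0]
ft_force: [2.4, -4.7, 2.0]
opening: 0.236
time: 10.43
position: [0.5451, 0.2312, 0.0927]
ee_rot: [-0.0, 0.659, 0.752, -0.0]
ft_force: [0.5, -5.2, 1.2]
opening: 0.241
[0.54509922 0.23123422 0.09266273] [ 0.48539725 -5.24446804  1.17208869] [-0.83875034 -0.328538   -0.06672792]
140 [ 0.0775  0.0015 -0.0173] 0.11 [162 158 154]
145 [ 0.076   0.0016 -0.017 ] 0.1096 [153 147 142]
150 [ 0.0745  0.0016 -0.0164] 0.109 [126 122 119]
155 [ 0.0728  0.0016 -0.0138] 0.1065 [125 123 118]
160 [ 0.071   0.0016 -0.0116] 0.1042 [125 120 114]
165 [ 0.0692  0.0016 -0.0098] 0.1024 [124 119 114]
170 [ 0.0671  0.0016 -0.0056] 0.0982 [105 101  97]
175 [ 0.0646  0.0017 -0.0001] 0.0927 [56 52 49]
180 [0.0603 0.0018 0.0165] 0.0761 [93 32 23]
185 [0.0574 0.0018 0.0224] 0.0703 [89 29 19]
190 [0.0562 0.0018 0.0173] 0.0754 [130 101  50]
195 [0.0546 0.0018 0.0153] 0.0773 [143 113  58]
200 [0.0522 0.0018 0.0169] 0.0758 [130 102  53]
205 [0.05   0.0018 0.0179] 0.0747 [105  84  43]
210 [0.0435 0.0019 0.0366] 0.0561 [90 89 83]
215 [0.0442 0.0018 0.0245] 0.0681 [88 85 79]
220 [0.0438 0.0018 0.0176] 0.075 [88 85 81]
225 [0.0433 0.0018 0.0118] 0.0808 [95 90 87]
```

View pics/m6.png

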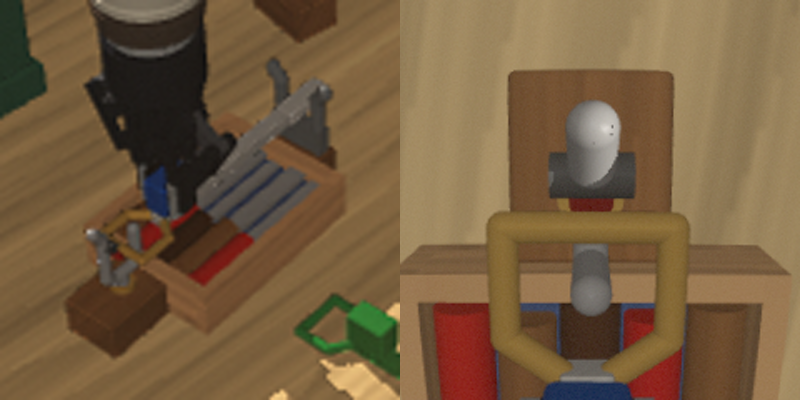

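The ring is in the mouth. The nose stands through it at (590,280) in the right panel and the gate is folded down. In the left panel the tail is between the prongs at (320,90).

```bash
python3 -m crank '[{"fingers":1,"xyz":[0,0,1.5],"dr":[0,0,0]},{"fingers":1,"xyz":[0,0,1.5],"dr":[0,0,0]},{"fingers":1,"xyz":[0,0,0],"dr":[0,0,0]}]'
python3 -m crank '[{"fingers":1,"xyz":[0,0,1],"dr":[0,0,0]},{"fingers":1,"xyz":[0,0,1],"dr":[0,0,0]},{"fingers":1,"xyz":[0,0,0],"dr":[0,0,0]}]'; python3 -m crank '[{"fingers":1,"xyz":[0,0,1],"dr":[0,0,0]},{"fingers":1,"xyz":[0,0,0],"dr":[0,0,0]}]';  python3 -c "
from h import *
s=sensors.read_state(); print(s['position'],s['ft_force'],s['ft_torque'])"
```

```text
time: 10.78
position: [0.5451, 0.2312, 0.0896]
ee_rot: [-0.0, 0.659, 0.753, -0.0]
ft_force: [1.3, -5.5, -0.3]
opening: 0.24
time: 11.03
position: [0.545, 0.2312, 0.0876]
ee_rot: [-0.0, 0.659, 0.752, -0.001]
ft_force: [1.5, -4.7, -1.2]
opening: 0.239
time: 11.2
position: [0.545, 0.2311, 0.0865]
ee_rot: [0.0, 0.659, 0.752, -0.001]
ft_force: [2.6, -5.2, -2.9]
opening: 0.238
[0.54501971 0.23105401 0.08649507] [ 2.56208065 -5.22638734 -2.938266  ] [-1.20430459 -0.38799017 -0.05880274]
```

```bash
for i in 1; do python3 -m crank '[{"fingers":1,"xyz":[0,0,1],"dr":[0,0,0]},{"fingers":1,"xyz":[0,0,1],"dr":[0,0,0]},{"fingers":1,"xyz":[0,0,0],"dr":[0,0,0]}]'; done
python3 -m crank '[{"fingers":1,"xyz":[0,0,1],"dr":[0,0,0]},{"fingers":1,"xyz":[0,0,0],"dr":[0,0,0]}]'; python3 -m crank '[{"fingers":1,"xyz":[0,0,1],"dr":[0,0,0]},{"fingers":1,"xyz":[0,0,0],"dr":[0,0,0]}]'; python3 -c "
from h import *
s=sensors.read_state(); print(s['position'],s['ft_force'],s['ft_torque'])
c=grab('wrist','w7')
W=wworld(c);T=tool(W.reshape(-1,3),s).reshape(W.shape)
for v in range(165,230,5): print(v,T[v,314].round(4),W[v,314,2].round(4),c['frame'][v,314])
"
```

```text
time: 11.45
position: [0.5446, 0.2313, 0.084]
ee_rot: [-0.001, 0.659, 0.753, -0.001]
ft_force: [0.6, 0.3, -2.9]
opening: 0.24
time: 11.62
position: [0.5449, 0.2319, 0.0837]
ee_rot: [-0.001, 0.658, 0.753, -0.0]
ft_force: [-0.2, -0.1, -1.4]
opening: 0.24
time: 11.78
position: [0.5451, 0.2317, 0.083]
ee_rot: [-0.0, 0.658, 0.753, 0.0]
ft_force: [0.7, 0.1, -2.3]
opening: 0.241
[0.5451212  0.23171827 0.0829901 ] [ 0.68599995  0.05505467 -2.31847698] [ 0.07698082  0.02805848 -0.03535951]
165 [ 0.0704  0.0015 -0.0203] 0.1033 [126 121 116]
170 [ 0.0687  0.0015 -0.0183] 0.1013 [127 121 118]
175 [ 0.0668  0.0016 -0.0157] 0.0987 [123 117 114]
180 [ 0.0643  0.0016 -0.0095] 0.0926 [60 57 54]
185 [ 0.062   0.0016 -0.0057] 0.0887 [121  29  21]
190 [ 0.0605  0.0016 -0.0065] 0.0895 [123  33  29]
195 [ 0.0587  0.0016 -0.0058] 0.0888 [124  38  29]
200 [ 0.0568  0.0016 -0.0048] 0.0878 [128  38  31]
205 [ 0.055   0.0016 -0.0046] 0.0876 [124  35  27]
210 [ 0.053   0.0017 -0.0036] 0.0866 [123  35  28]
215 [ 0.0513  0.0017 -0.0038] 0.0868 [124  37  26]
220 [ 0.0493  0.0017 -0.003 ] 0.086 [125  36  31]
225 [ 0.0475  0.0017 -0.0031] 0.0861 [121  28  23]
```

The gate has snapped shut: red is level above the ring and the forces have dropped away. Now the raise.

```bash
python3 -m crank '[{"fingers":1,"xyz":[0,0,-2],"dr":[0,0,0]},{"fingers":1,"xyz":[0,0,-2],"dr":[0,0,0]},{"fingers":1,"xyz":[0,0,-1],"dr":[0,0,0]},{"fingers":1,"xyz":[0,0,0],"dr":[0,0,0]}]'
python3 -m crank '[{"fingers":1,"xyz":[0,0,-1],"dr":[0,0,0]},{"fingers":1,"xyz":[0,0,-1],"dr":[0,0,0]},{"fingers":1,"xyz":[0,0,0],"dr":[0,0,0]}]'; python3 -m crank '[{"fingers":1,"xyz":[0,0,-1],"dr":[0,0,0]},{"fingers":1,"xyz":[0,0,0],"dr":[0,0,0]}]'
```

```text
time: 12.17
position: [0.5455, 0.2316, 0.0888]
ee_rot: [0.0, 0.659, 0.753, 0.0]
ft_force: [-0.0, 0.1, -1.4]
opening: 0.238
time: 12.42
position: [0.5453, 0.2315, 0.0905]
ee_rot: [0.0, 0.659, 0.753, 0.0]
ft_force: [-0.7, -0.3, -2.2]
opening: 0.24
time: 12.58
position: [0.5453, 0.2315, 0.0914]
ee_rot: [0.0, 0.659, 0.753, 0.0]
ft_force: [0.1, -0.1, -1.1]
opening: 0.237
```

```bash
python3 -m crank '[{"fingers":1,"xyz":[0,0,-1],"dr":[0,0,0]},{"fingers":1,"xyz":[0,0,0],"dr":[0,0,0]}]'; python3 -m crank '[{"fingers":1,"xyz":[0,0,-1],"dr":[0,0,0]},{"fingers":1,"xyz":[0,0,0],"dr":[0,0,0]}]'
```

```text
time: 12.75
position: [0.5453, 0.2315, 0.0924]
ee_rot: [0.0, 0.659, 0.753, 0.0]
ft_force: [-0.8, -0.5, -3.1]
opening: 0.24
time: 12.92
position: [0.5453, 0.2315, 0.0934]
ee_rot: [0.0, 0.659, 0.753, 0.0]
ft_force: [-0.4, 0.5, -1.9]
opening: 0.241
```

```bash
python3 -m crank '[{"fingers":1,"xyz":[0,0,-0.7],"dr":[0,0,0]},{"fingers":1,"xyz":[0,0,0],"dr":[0,0,0]}]'
```

```text
time: 13.08
position: [0.5453, 0.2315, 0.0941]
ee_rot: [0.0, 0.659, 0.753, 0.0]
ft_force: [0.5, -0.5, -2.7]
opening: 0.238
```

```bash
python3 -m crank '[{"fingers":1,"xyz":[0,0,-0.7],"dr":[0,0,0]},{"fingers":1,"xyz":[0,0,0],"dr":[0,0,0]}]'
```

```text
time: 13.25
position: [0.5453, 0.2315, 0.0947]
ee_rot: [0.0, 0.659, 0.753, 0.0]
ft_force: [-0.0, -0.0, -2.0]
opening: 0.237
```

```bash
python3 -m crank '[{"fingers":1,"xyz":[0,0,-0.7],"dr":[0,0,0]},{"fingers":1,"xyz":[0,0,0],"dr":[0,0,0]}]'
```

```text
time: 13.42
position: [0.5453, 0.2315, 0.0955]
ee_rot: [0.0, 0.659, 0.753, 0.0]
ft_force: [0.0, -0.9, -1.3]
opening: 0.239
```

```bash
python3 -m crank '[{"fingers":1,"xyz":[0,0,-0.7],"dr":[0,0,0]},{"fingers":1,"xyz":[0,0,0],"dr":[0,0,0]}]'
```

```text
time: 13.58
position: [0.5453, 0.2315, 0.0962]
ee_rot: [0.0, 0.659, 0.753, 0.0]
ft_force: [0.2, 0.7, -1.7]
opening: 0.239
```

```bash
python3 -m crank '[{"fingers":1,"xyz":[0,0,-0.7],"dr":[0,0,0]},{"fingers":1,"xyz":[0,0,0],"dr":[0,0,0]}]'
```

```text
time: 13.75
position: [0.5453, 0.2315, 0.0968]
ee_rot: [0.0, 0.659, 0.753, 0.0]
ft_force: [-0.5, 0.7, -2.0]
opening: 0.238
```

```bash
python3 -m crank '[{"fingers":1,"xyz":[0,0,-0.7],"dr":[0,0,0]},{"fingers":1,"xyz":[0,0,0],"dr":[0,0,0]}]'
```

```text
time: 13.92
position: [0.5453, 0.2315, 0.0976]
ee_rot: [0.0, 0.659, 0.753, 0.0]
ft_force: [1.2, -0.4, -2.4]
opening: 0.238
```

```bash
python3 -m crank '[{"fingers":1,"xyz":[0,0,-0.7],"dr":[0,0,0]},{"fingers":1,"xyz":[0,0,0],"dr":[0,0,0]}]'
```

```text
time: 14.08
position: [0.5452, 0.2315, 0.0982]
ee_rot: [0.0, 0.659, 0.753, -0.0]
ft_force: [-0.6, 0.7, -2.5]
opening: 0.238
```

```bash
python3 -m crank '[{"fingers":1,"xyz":[0,0,-0.7],"dr":[0,0,0]},{"fingers":1,"xyz":[0,0,0],"dr":[0,0,0]}]'; python3 -c "
from h import *
s=sensors.read_state(); print(s['position'],s['ft_force'],s['ft_torque'])
c=grab('wrist','w8')
W=wworld(c);T=tool(W.reshape(-1,3),s).reshape(W.shape)
for v in range(165,235,5): print(v,T[v,314].round(4),W[v,314,2].round(4),c['frame'][v,314])
q=W[185:225,285];print(q[q[:,2]>.05][:,2].max(), W[185:225,345,2].max())
"
```

```text
time: 14.25
position: [0.5451, 0.2314, 0.0985]
ee_rot: [-0.0, 0.659, 0.753, -0.0]
ft_force: [1.3, 0.4, -5.0]
opening: 0.237
[0.54513495 0.23141151 0.09845731] [ 1.32107989  0.36088298 -5.02812819] [ 0.07552477 -0.19112388 -0.01115596]
165 [ 0.0682  0.0017 -0.0013] 0.0997 [126 125 119]
170 [0.0661 0.0017 0.002 ] 0.0965 [82 78 72]
175 [0.0636 0.0017 0.0076] 0.0909 [54 48 47]
180 [0.0615 0.0017 0.0089] 0.0895 [121  37  29]
185 [0.0594 0.0018 0.01  ] 0.0884 [121  33  23]
190 [0.0574 0.0018 0.0103] 0.0881 [125  36  30]
195 [0.0551 0.0018 0.0124] 0.0861 [122  36  30]
200 [0.0535 0.0018 0.011 ] 0.0874 [123  38  32]
205 [0.0517 0.0018 0.0103] 0.0881 [122  33  26]
210 [0.049  0.0018 0.0133] 0.0851 [122  34  25]
215 [0.0468 0.0018 0.0138] 0.0846 [123  36  31]
220 [0.045  0.0018 0.0132] 0.0852 [119  31  23]
225 [0.0427 0.0018 0.0139] 0.0845 [112 105 102]
230 [0.0408 0.0018 0.0134] 0.0851 [121 118 112]
0.22628918047253468 0.0827979517450983
```

Contact with the gate. I'll increase the pull finely.

```bash
python3 -m crank '[{"fingers":1,"xyz":[0,0,-0.4],"dr":[0,0,0]},{"fingers":1,"xyz":[0,0,0],"dr":[0,0,0]}]'
```

```text
time: 14.47
position: [0.5451, 0.2314, 0.0987]
ee_rot: [-0.0, 0.659, 0.753, -0.0]
ft_force: [1.1, 1.0, -8.6]
opening: 0.237
```

```bash
python3 -m crank '[{"fingers":1,"xyz":[0,0,-0.3],"dr":[0,0,0]},{"fingers":1,"xyz":[0,0,0],"dr":[0,0,0]}]'
```

```text
time: 14.63
position: [0.5451, 0.2314, 0.0989]
ee_rot: [-0.0, 0.659, 0.753, -0.0]
ft_force: [1.6, 2.5, -11.4]
opening: 0.24
```

```bash
python3 -m crank '[{"fingers":1,"xyz":[0,0,-0.1],"dr":[0,0,0]},{"fingers":1,"xyz":[0,0,0],"dr":[0,0,0]},{"fingers":1,"xyz":[0,0,0],"dr":[0,0,0]}]'; python3 -m crank '[{"fingers":1,"xyz":[0,0,0],"dr":[0,0,0]},{"fingers":1,"xyz":[0,0,0],"dr":[0,0,0]},{"fingers":1,"xyz":[0,0,0],"dr":[0,0,0]}]';python3 -m crank '[{"fingers":1,"xyz":[0,0,0],"dr":[0,0,0]},{"fingers":1,"xyz":[0,0,0],"dr":[0,0,0]}]'; python3 -c "
from h import *
s=sensors.read_state(); print(s['position'],s['ft_force'],s['ft_torque'])
c=grab('wrist','w9');W=wworld(c);T=tool(W.reshape(-1,3),s).reshape(W.shape)
m=(T[...,2]>.005)&(T[...,2]<.035)&(T[...,0]>.045)&(T[...,0]<.062)&(abs(abs(T[...,1]-.001)-.014)<.006)&(c['depth']>0)
print(len(T[m]),np.median(T[m],0),T[m][:,2].min())
g=grab('side','side9');grab('scene','scene9')
"
```

```text
time: 14.88
position: [0.5451, 0.2314, 0.0991]
ee_rot: [-0.0, 0.659, 0.753, -0.0]
ft_force: [1.9, 1.9, -13.9]
opening: 0.242
time: 15.13
position: [0.5451, 0.2314, 0.0992]
ee_rot: [-0.0, 0.659, 0.753, -0.0]
ft_force: [1.8, 3.2, -15.5]
opening: 0.235
time: 15.3
position: [0.5451, 0.2314, 0.0993]
ee_rot: [-0.0, 0.659, 0.753, -0.0]
ft_force: [2.3, 3.8, -16.3]
opening: 0.237
[0.54506167 0.23140652 0.09928588] [  2.29067896   3.75758584 -16.3472109 ] [ 0.09174359 -0.37449348 -0.06920705]
1317 [0.05327458 0.00906133 0.01757221] 0.015388139023385088
```

The force creeps upward because the arm's servo is still closing its error. I'll ease back to about 12 N read, which is 10 N net of the bar's weight, and hold again.

```bash
python3 -m crank '[{"fingers":1,"xyz":[0,0,0.5],"dr":[0,0,0]},{"fingers":1,"xyz":[0,0,0],"dr":[0,0,0]}]'
```

```text
time: 15.62
position: [0.5451, 0.2314, 0.0992]
ee_rot: [-0.0, 0.659, 0.753, -0.0]
ft_force: [0.9, 2.9, -14.7]
opening: 0.235
```

```bash
python3 -m crank '[{"fingers":1,"xyz":[0,0,0.3],"dr":[0,0,0]},{"fingers":1,"xyz":[0,0,0],"dr":[0,0,0]}]'
```

```text
time: 15.78
position: [0.5452, 0.2314, 0.0991]
ee_rot: [-0.0, 0.659, 0.753, 0.0]
ft_force: [-0.4, 1.9, -12.4]
opening: 0.231
```

```bash
python3 -m crank '[{"fingers":1,"xyz":[0,0,0],"dr":[0,0,0]},{"fingers":1,"xyz":[0,0,0],"dr":[0,0,0]}]'
```

```text
time: 15.95
position: [0.5452, 0.2314, 0.099]
ee_rot: [-0.0, 0.659, 0.753, 0.0]
ft_force: [-0.3, 2.0, -12.6]
opening: 0.236
```

```bash
python3 -m crank '[{"fingers":1,"xyz":[0,0,0],"dr":[0,0,0]},{"fingers":1,"xyz":[0,0,0],"dr":[0,0,0]}]'
```

```text
time: 16.12
position: [0.5453, 0.2314, 0.099]
ee_rot: [0.0, 0.659, 0.753, 0.0]
ft_force: [-0.0, 1.3, -12.5]
opening: 0.239
```

```bash
python3 -m crank '[{"fingers":1,"xyz":[0,0,0],"dr":[0,0,0]},{"fingers":1,"xyz":[0,0,0],"dr":[0,0,0]},{"fingers":1,"xyz":[0,0,0],"dr":[0,0,0]}]'
```

```text
time: 16.37
position: [0.5453, 0.2314, 0.0989]
ee_rot: [0.0, 0.659, 0.753, 0.0]
ft_force: [-0.8, 1.7, -12.2]
opening: 0.24
```

Held for more than 0.5 s at about 10.5 N. Now lowering.

```bash
python3 -m crank '[{"fingers":1,"xyz":[0,0,2],"dr":[0,0,0]},{"fingers":1,"xyz":[0,0,3],"dr":[0,0,0]},{"fingers":1,"xyz":[0,0,3],"dr":[0,0,0]},{"fingers":1,"xyz":[0,0,3],"dr":[0,0,0]},{"fingers":1,"xyz":[0,0,2],"dr":[0,0,0]},{"fingers":1,"xyz":[0,0,1],"dr":[0,0,0]},{"fingers":1,"xyz":[0,0,0],"dr":[0,0,0]},{"fingers":1,"xyz":[0,0,0],"dr":[0,0,0]}]';python3 -m crank '[{"fingers":1,"xyz":[0,0,1],"dr":[0,0,0]},{"fingers":1,"xyz":[0,0,0],"dr":[0,0,0]},{"fingers":1,"xyz":[0,0,0],"dr":[0,0,0]}]'
```

```text
time: 17.03
position: [0.5453, 0.2315, 0.0849]
ee_rot: [0.0, 0.659, 0.753, 0.0]
ft_force: [-0.3, 0.5, -1.5]
opening: 0.238
time: 17.28
position: [0.5453, 0.2315, 0.0838]
ee_rot: [-0.0, 0.659, 0.753, 0.0]
ft_force: [0.8, 0.0, -1.4]
opening: 0.235
```

```bash
python3 -m crank '[{"fingers":1,"xyz":[0,0,1],"dr":[0,0,0]},{"fingers":1,"xyz":[0,0,0],"dr":[0,0,0]},{"fingers":1,"xyz":[0,0,0],"dr":[0,0,0]}]'
```

```text
time: 17.53
position: [0.5452, 0.2314, 0.0828]
ee_rot: [-0.0, 0.659, 0.753, -0.0]
ft_force: [0.6, 0.1, -1.4]
opening: 0.238
```

```bash
python3 -m crank '[{"fingers":1,"xyz":[0,0,0.7],"dr":[0,0,0]},{"fingers":1,"xyz":[0,0,0],"dr":[0,0,0]},{"fingers":1,"xyz":[0,0,0],"dr":[0,0,0]}]'
```

```text
time: 17.78
position: [0.5452, 0.2315, 0.0821]
ee_rot: [-0.0, 0.659, 0.753, -0.0]
ft_force: [0.2, 0.1, -1.6]
opening: 0.237
```

```bash
python3 -m crank '[{"fingers":1,"xyz":[0,0,0.7],"dr":[0,0,0]},{"fingers":1,"xyz":[0,0,0],"dr":[0,0,0]},{"fingers":1,"xyz":[0,0,0],"dr":[0,0,0]}]'
```

```text
time: 18.03
position: [0.5452, 0.2314, 0.0814]
ee_rot: [-0.0, 0.659, 0.753, -0.0]
ft_force: [-0.1, 1.0, -2.1]
opening: 0.237
```

```bash
python3 -m crank '[{"fingers":1,"xyz":[0,0,0.6],"dr":[0,0,0]},{"fingers":1,"xyz":[0,0,0],"dr":[0,0,0]},{"fingers":1,"xyz":[0,0,0],"dr":[0,0,0]}]'; python3 -c "
from h import *
s=sensors.read_state(); print(s['position'],s['ft_force'],s['ft_torque'])"
```

```text
time: 18.28
position: [0.5453, 0.2314, 0.0808]
ee_rot: [-0.0, 0.659, 0.753, -0.0]
ft_force: [-0.8, 0.9, -1.1]
opening: 0.238
[0.54525256 0.23144207 0.08080417] [-0.8236442   0.9106714  -1.08638951] [ 0.11913607  0.07111909 -0.00914363]
```

```bash
python3 -m crank '[{"fingers":1,"xyz":[0,0,0.6],"dr":[0,0,0]},{"fingers":1,"xyz":[0,0,0],"dr":[0,0,0]},{"fingers":1,"xyz":[0,0,0],"dr":[0,0,0]}]'
```

```text
time: 18.53
position: [0.5453, 0.2315, 0.0803]
ee_rot: [0.0, 0.659, 0.753, 0.0]
ft_force: [0.5, 0.4, -1.4]
opening: 0.239
```

```bash
python3 -m crank '[{"fingers":1,"xyz":[0,0,0.5],"dr":[0,0,0]},{"fingers":1,"xyz":[0,0,0],"dr":[0,0,0]},{"fingers":1,"xyz":[0,0,0],"dr":[0,0,0]}]'; python3 -c "
from h import *
s=sensors.read_state(); print(s['position'],s['ft_force'],s['ft_torque'])"
```

```text
time: 18.78
position: [0.5453, 0.2316, 0.08]
ee_rot: [0.0, 0.659, 0.753, 0.0]
ft_force: [-0.5, 1.7, 0.8]
opening: 0.239
[0.54534882 0.2315607  0.07995061] [-0.47407702  1.74002422  0.81961436] [-0.07043691  0.00630947 -0.01908714]
```

Contact is at the tail: the moment places it about 0.18 m behind the grip. The hook floor sits a little lower, so I'll ease the ring end down about the tail.

```bash
python3 -m crank '[{"fingers":1,"xyz":[0,0,0.4],"dr":[0,-0.004,0]},{"fingers":1,"xyz":[0,0,0],"dr":[0,0,0]},{"fingers":1,"xyz":[0,0,0],"dr":[0,0,0]}]'; python3 -c "
from h import *
s=sensors.read_state(); print(s['position'],s['ft_force'],s['ft_torque'])"
```

```text
time: 19.03
position: [0.5453, 0.2315, 0.0793]
ee_rot: [0.002, 0.659, 0.753, -0.001]
ft_force: [0.4, 1.3, -0.9]
opening: 0.237
[0.54528894 0.23145218 0.07932656] [ 0.38490598  1.27751723 -0.88351639] [-0.0546479  -0.04578209  0.06690135]
```

```bash
python3 -m crank '[{"fingers":1,"xyz":[0,0,0.5],"dr":[0,-0.004,0]},{"fingers":1,"xyz":[0,0,0],"dr":[0,0,0]},{"fingers":1,"xyz":[0,0,0],"dr":[0,0,0]}]'; python3 -c "
from h import *
s=sensors.read_state(); print(s['position'],s['ft_force'],s['ft_torque'])"
```

```text
time: 19.28
position: [0.5453, 0.2314, 0.0788]
ee_rot: [0.003, 0.659, 0.753, -0.003]
ft_force: [-1.0, -0.5, -0.2]
opening: 0.234
[0.54528894 0.23144897 0.07878541] [-1.00173902 -0.53775489 -0.19355487] [-0.10162856 -0.09575607  0.0673161 ]
```

```bash
python3 -m crank '[{"fingers":1,"xyz":[0,0,0.6],"dr":[0,-0.004,0]},{"fingers":1,"xyz":[0,0,0],"dr":[0,0,0]},{"fingers":1,"xyz":[0,0,0],"dr":[0,0,0]}]'
```

```text
time: 19.53
position: [0.5452, 0.2314, 0.0782]
ee_rot: [0.005, 0.659, 0.753, -0.004]
ft_force: [0.9, 0.3, 0.2]
opening: 0.234
```

```bash
python3 -m crank '[{"fingers":1,"xyz":[0,0,0.6],"dr":[0,-0.004,0]},{"fingers":1,"xyz":[0,0,0],"dr":[0,0,0]},{"fingers":1,"xyz":[0,0,0],"dr":[0,0,0]}]'; python3 -c "
from h import *
s=sensors.read_state(); print(s['position'],s['ft_force'],s['ft_torque'])
c=grab('wrist','w10');W=wworld(c);T=tool(W.reshape(-1,3),s).reshape(W.shape)
f=c['frame'][:,:,::-1];grab('side','side10');a=cv2.imread('pics/side10.png')[230:350,200:320]
cv2.imwrite('pics/m10.png',np.hstack([cv2.resize(a,(400,400),interpolation=2),cv2.resize(f[100:340,200:440],(400,400),interpolation=2)]))
m=(W[...,2]>.045)&(W[...,2]<.08)&(T[...,0]>.045)&(T[...,0]<.062)&(abs(abs(T[...,1]-.001)-.014)<.006)&(c['depth']>0)
print(len(T[m]),np.median(W[m],0),np.percentile(W[m][:,2],95))
"
```

```text
time: 19.78
position: [0.5453, 0.2314, 0.0776]
ee_rot: [0.006, 0.659, 0.753, -0.005]
ft_force: [-0.1, -0.0, -0.6]
opening: 0.235
[0.54525594 0.23143547 0.07757926] [-0.05022124 -0.02178907 -0.55526677] [-0.08289323 -0.06361884  0.0316487 ]
1312 [0.53125817 0.28395932 0.05951899] 0.06084076365827923
```

View pics/m10.png

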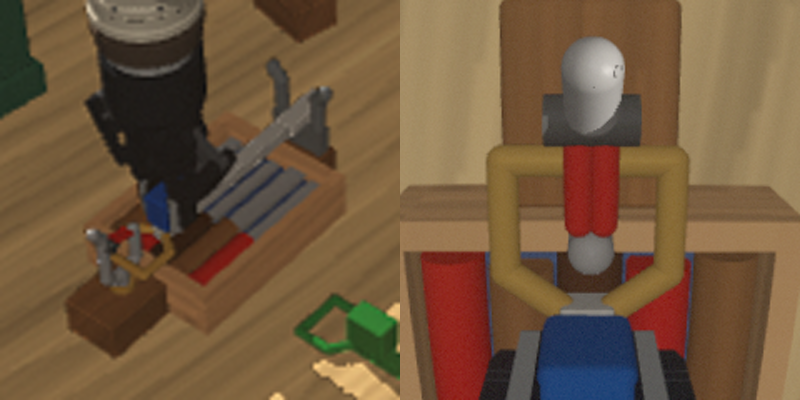

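The gate is shut over the ring: the red gate, at (590,190) in the right panel, spans from the hinge to the nose above the brass end bar. The tail is in the fork. A few more fine steps down to contact at the hook.

```bash
python3 -m crank '[{"fingers":1,"xyz":[0,0,0.6],"dr":[0,-0.004,0]},{"fingers":1,"xyz":[0,0,0],"dr":[0,0,0]},{"fingers":1,"xyz":[0,0,0],"dr":[0,0,0]}]'
```

```text
time: 20.13
position: [0.5453, 0.2314, 0.0772]
ee_rot: [0.008, 0.659, 0.752, -0.007]
ft_force: [-0.1, 0.1, 2.0]
opening: 0.236
```

```bash
python3 -m crank '[{"fingers":1,"xyz":[0,0,0.6],"dr":[0,-0.004,0]},{"fingers":1,"xyz":[0,0,0],"dr":[0,0,0]},{"fingers":1,"xyz":[0,0,0],"dr":[0,0,0]}]'; python3 -c "
from h import *
s=sensors.read_state(); print(s['position'],s['ft_force'],s['ft_torque'])"
```

```text
time: 20.38
position: [0.5454, 0.2315, 0.0771]
ee_rot: [0.009, 0.659, 0.752, -0.008]
ft_force: [-2.0, 0.1, 5.8]
opening: 0.239
[0.54535411 0.2314746  0.07705841] [-1.98856179  0.05839995  5.80895329] [-0.09718959  0.37969365 -0.03533715]
```

Ring seated, contact at 5.8 N. Releasing.

```bash
python3 -m crank '[{"fingers":0.6,"xyz":[0,0,-0.5],"dr":[0,0,0]},{"fingers":0.5,"xyz":[0,0,0],"dr":[0,0,0]},{"fingers":0.4,"xyz":[0,0,0],"dr":[0,0,0]},{"fingers":0.3,"xyz":[0,0,0],"dr":[0,0,0]},{"fingers":0.2,"xyz":[0,0,0],"dr":[0,0,0]},{"fingers":0.2,"xyz":[0,0,0],"dr":[0,0,0]}]'
```

```text
time: 20.88
position: [0.5453, 0.2314, 0.0768]
ee_rot: [0.009, 0.659, 0.752, -0.008]
ft_force: [-0.3, 0.6, -0.4]
opening: 0.803
```

```bash
python3 -m crank '[{"fingers":0.2,"xyz":[0,0,-5],"dr":[0,0,0]},{"fingers":0.2,"xyz":[0,0,-10],"dr":[0,0,0]},{"fingers":0.2,"xyz":[0,0,-20],"dr":[0,0,0]},{"fingers":0.2,"xyz":[0,0,-30],"dr":[0,0,0]},{"fingers":0.2,"xyz":[0,0,-30],"dr":[0,0,0]},{"fingers":0.2,"xyz":[0,0,-25],"dr":[0,0,0]},{"fingers":0.2,"xyz":[0,0,0],"dr":[0,0,0]},{"fingers":0.2,"xyz":[0,0,0],"dr":[0,0,0]}]'; python3 - <<'E'
from h import *
s=sensors.read_state(); print(s['position'],s['ft_force'])
c=grab('wrist','w11');W=wworld(c);grab('side','side11');grab('scene','scene11')
o=np.array([.5459+.129*.051+.0005,.2313-.9916*.0535]);R=np.array([[.9916,.129],[-.129,.9916]])
m=(c['depth']>0); Q=W.copy(); Q[...,:2]=(W[...,:2]-[.5453,.2314])@R.T
for y in(.055,.04,.015,0,-.04,-.08,-.12,-.15,-.165):
    k=m&(abs(Q[...,1]-y)<.005)&(abs(Q[...,0])<.025)&(Q[...,2]>.048); q=Q[k]; print(y,len(q),np.median(q,0).round(4) if len(q) else '')
f=c['frame'][:,:,::-1];a=cv2.imread('pics/side11.png')[230:350,200:320]
g=cv2.imread('pics/scene11.png')[165:285,350:470]
cv2.imwrite('pics/m11.png',np.hstack([cv2.resize(a,(400,400),interpolation=2),cv2.resize(f[100:400,160:460],(400,400),interpolation=2)]))
E
```

```text
time: 21.55
position: [0.5456, 0.2347, 0.1995]
ee_rot: [0.01, 0.658, 0.753, -0.006]
ft_force: [-0.6, 0.2, -0.5]
opening: 0.799
[0.54563662 0.23468716 0.19952364] [-0.64447565  0.15072582 -0.53698208]
0.055 706 [0.0014 0.054  0.0599]
0.04 482 [0.0008 0.0402 0.0604]
0.015 7835 [0.0011 0.0164 0.2664]
0 444 [0.0016 0.0001 0.0927]
-0.04 199 [ 0.001  -0.04    0.0637]
-0.08 175 [ 0.001  -0.0799  0.0645]
-0.12 136 [ 0.0011 -0.1202  0.0652]
-0.15 1171 [-0.0035 -0.1502  0.0692]
-0.165 138 [ 0.0006 -0.1646  0.0664]
```

View pics/m11.png

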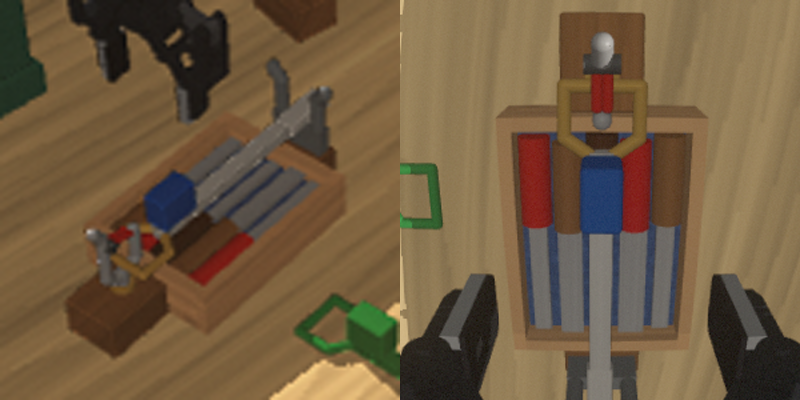

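The bar lies across the caddy with its ring under the shut red gate at (600,95), its tail between the fork prongs at (600,375), and the gripper clear. The depth readings show it resting with a tilt of about 1°, because the hook sits lower than nominal. Handing in.

```bash
python3 -c "
from h import *
print(robot.hand_in())"
```

```text
the job is handed in; nothing more can be done
None
```

The larger blue-grip bar is back across the caddy, its tail in the fork and its ring under the shut gate. I handed the job in at about 22 s, with the gripper open and about 120 mm above the bar; no verdict was reported.

- **Snap-in:** I pushed the ring down in 1–2 mm steps. The readings stayed below about 7 N, and the gate snapped shut over the ring.
- **Pull test:** I raised the bar level against the shut gate. The first hold was not steady at 10 N: the arm's servo kept pulling, and over about 0.7 s the net pull crept from roughly 10 to 14.5 N. I eased off, and it then held steadily at about 10.5 N for 0.6 s. The gate held throughout.
- **Seating:** The tail touched the fork floor first, because the hook stands about 3–4 mm lower than nominal. I tilted the ring end down gently until it met the hook floor at about 6 N, then let go.
- **Last checks:** The wrist and side pictures show the gate shut over the ring, the tail between the prongs and the robot clear. The bar rests about 1–1.3° off level because of the low hook. Nothing else on the bench was touched.

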